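Square up a sizing plate and clip it into the grading frame

ROBOT

A 7-joint arm with a two-finger parallel gripper is mounted at the origin on the work surface; the furniture and walls round the work are solid. World frame = base frame: x ahead of the robot, y to its left, z up, the work surface at z = 0. Lengths are in mm, angles in rad, forces in N, time in s.
With the tool pointing down it reaches from about 400 to 925 mm from the base axis. Payload 4.1 kg.
Tool frame: the origin (TCP) lies midway between the tips of the shut fingers; the grasp point (between the pads) lies 19 mm behind it (r.hold_point_z is the distance from the TCP to the grasp point, in mm); z points along the fingers, y is the line along which they close (so a half turn about z gives the same grasp; the last joint's range is limited). The gripper opens to 85 mm and grips with 20 to 120 N. Pads are 22 mm wide; open, the fingers measure 114 mm over their backs; the gripper's body (76 mm by 85 mm) begins 54 mm behind the grasp point. The pads swing forward as they close: fully open they stand 13 mm farther back than shut.
Start: joints at [-1.309, 0.398, 0.045, 1.537, -0.019, 1.207, -0.051], TCP at [229.446, 608.193, 231.347] pointing down, gripper open.
Joint ranges: [-2.82, 2.82], [-0.49, 2.23], [-1.37, 1.46], [0, 2.46], [-1.36, 4.5], [0.23, 2], [-2.94, 2.94]. Speed limits (rad/s): [2.57, 2.57, 3.14, 3.14, 3.14, 3.14, 3.14].

INTERFACE

Orientations are given as a unit quaternion [w, x, y, z].
In Python, from rig import r gives the robot as it stands.
- The arm moves only by the tool carry_out, never from a script. Its argument "moves" is a list that holds one entry, the list of rows, each a list of 7 numbers: the finger opening in mm, from 0 to 85.4, then the shift along the tool's x, y, z normalised to -1 to 1, where 1 is 0.12 m, then the turn, a rotation vector about the tool's x, y, z normalised to -1 to 1, where 1 is 60 degrees. A call has 1 to 20 rows; each row is the pose to reach, as a shift and turn from the pose commanded when the call began, along the tool's axes at that moment; what a row does not reach only later rows make up. A row lasts 1/8 s, in which the tool goes at most 62.5 mm and 10.7 degrees, less where a joint would pass 70% of its speed; a pose out of reach is approached as far as the arm can. A call with a number of a shift or a turn outside -1 to 1 is refused whole. A call with a gripper value outside its range is refused whole. The fingers move at their own pace and stop on an object; "squeeze" is the grip in N (left out, the last holds). Time passes only in rows, so rows that repeat a pose let the fingers close. It gives the time, the measured TCP pose, the force, the opening and the grip force at its end, in the units of the state.
- r.observe(): the state, without advancing time (a new reading comes with each control period).
- r.snapshot(name): name is "scene" or "top" or "wrist"; returns the picture (384x512x3 uint8, red, green, blue); there is no depth.
- r.camera_model(name): a dict with "fx", "fy", "cx", "cy" (pixels), "rvec" (rotation vector, rad) and "tvec" (3), from world to camera coordinates, as OpenCV has them; the wrist camera has in their place "tool_from_camera" (4x4, takes a point from camera to tool coordinates, whose origin is the TCP and whose axes are the flange's). Camera axes: x right, y down, z forward; pixel columns grow to the right and rows downward; lengths in mm; the calibration is good to about 2 mm. A picture is of the moment at which its call begins: read the wrist's pose just before it. camera_model takes no time and is no camera call.
- r.close_job(): hands the job in; it is judged then, once.
Trained networks look in the newest picture that a camera, given by its name, has taken for a name from the list of things; names that differ only in an ending like _2 or _b are one class to them, and where a whole thing is asked for, a point or a joint stands for the part that bears it (a point fixed in the world has none). Each returns a list of dicts, best first, with "conf" (0 to 1); they miss things now and then, are a little off and sometimes report something else, mostly with a low value. They report only what shows in the picture. A call takes as long as a camera call. They do not tell look-alikes from the thing itself.
- r.find_in(label, camera): "extent" ([left, top, right, bottom] in pixels, round what is visible of it).
- r.tip_of(label, camera): "centre" ([column, row] in pixels: a listed point, or the origin of a listed thing).
The state is a dict: "clock": time; "joint_positions": joint angles; "qd": joint speeds; "joint_efforts": joint torques, N m; "position": TCP position; "eef_rot": TCP orientation; "ft_force": force on the tool from outside, world axes, zero at the start; "ft_torque": the same for the moment, N m; "opening": opening from 0.0 (shut) to 1.0 (fully open); "finger_force": force on a finger pad.
Only numpy, scipy, OpenCV 4.12 (cv2) and the standard library are available. Lean on these libraries where they do the work, as an engineer would, in place of code of your own. Each camera call takes 0.05 s, during which the arm holds its last target. There are 200 camera calls.

TASK

Take the blue mushroom sizing plate out of its grey cradle, lay it on the plywood squaring board, slide it into the corner so that it lies flat against both metal fences, and let go of it there. Then take it again by the end that sticks out past the side fence, set it flat and fully home in the green grading frame, let go, and turn the red clip over the plate as far as it goes. Leave the can, the spice jar and the mushrooms standing where they are.

Things in the scene. Friction and masses are not known exactly. Their poses are not given: they have to be found in the camera images.
- plate: Blue plastic plate, 160 (x) x 54 (y) x 10 mm, about 0.12 kg, with three round through holes on its centre line (25 mm at x = -52, 32 mm at x = -12, 40 mm at x = +36 mm). Origin at the centre of its underside, x along its length, z up. It may go in either way round. Starts lying loosely in the cradle.
- rack: Fixed grey cradle, 184 (x) x 86 mm; the plate lies on its floor, 6 mm above the table, with some play. End walls, and side walls at the four corners (|x| from 48 to 92 mm, inner faces y = +-34 mm), rise to 16 mm; the middle of both long sides is open for the fingers. Origin at the centre of its underside.
- jig: Fixed plywood squaring board, floor 6 mm above the table, x -120 to 95, y -85 to 42 mm. Metal fences, tops 18 mm above the table, form a corner: side fence, face y = +27 mm, x from -20 to 92; end fence, face x = +80 mm, y from -50 to 40. The -x and -y sides are open. Origin on the table under the centre of a plate squared in the corner, x along the plate: its -x end sticks out past the side fence.
- frame: Fixed green frame with metal guides, x -100 to 120, y -50 to 50 mm. Origin on the table under the centre of a seated plate, x along the plate, whose underside then is 20 mm above the table. Side guides: inner faces y = +-29 mm, x -20 to 48, flared to 37 mm high. End stops: faces x = +-82.5 mm, |y| < 18, tops 37 (-x, flared) and 29 mm. Finger room beside the plate at x -80 to -20. Red clip's pivot: x = 100, y = 0.
- clip (a joint): Angle (rad) of the red clip: 0 open, arm towards the frame's +y; grows counter-clockwise from above; 1.57 shut at its stop, arm towards -x over the plate. Turns easily (under 2 N), stays where left; starts at 0 to 0.25. Arm 16 mm wide, 46 mm long from the pivot, 31.5 to 37.5 mm above the table; on it an upright fin 8 mm thick, 9 to 43 mm from the pivot, top at 58.5 mm, to push.
- clip_tip (a point): Point on top of the red clip's fin, 38 mm from the pivot, 58.5 mm above the table.
- drink_can: Drink can, 53 mm across, 134 mm tall, standing loose; origin at the centre of its underside. To be left alone.
- spice_jar: Small spice jar, 44 mm across, 109 mm tall, standing loose; origin at the centre of its underside. To be left alone.
- mushroom_a: Brown loose mushroom cap, about 65 x 60 x 44 mm; origin at its underside. To be left alone.
- mushroom_b: Brown loose mushroom cap, about 52 x 55 x 28 mm; origin at its underside. To be left alone.
- mushroom_c: Brown loose mushroom cap, about 54 x 54 x 38 mm; origin at its underside. To be left alone.
Mind the look-alikes: they are no part of the job. There is more than one size of the frame; the job needs the larger.

How it is judged:
By the outcome, as a careful person would: the job done as asked, in the order asked, and still so for the second after the job is handed in, with the robot touching nothing.
It also fails if it takes over 72 s, if anything falls off the work surface, if the arm or the gripper's body presses on something with over 40 N, if the wrist force passes 120 N, or if a joint passes its speed limit or range.

## Working session

There is one attempt and no reset: what is moved stays moved. The work goes in short steps, Python scripts to look and compute and a tool call to move; the robot and the scene stay as the last step left them, time stands still between calls to the robot, and variables do not carry over. Pictures are saved under pics/ and viewed, at most 10 in all, crops included, and the job is handed in when it is done.

Besides the shell and the picture viewer there is one more tool, called after "Request:" as name([rows], argument=value, ...), one row to a line, values as JSON. carry_out: Moves the arm, as the interface text tells. Its arguments: {"type":"object","properties":{"moves":{"type":"array"},"squeeze":{"type":"number"}},"required":["moves"]}

```bash
mkdir -p pics; ls; cat > h.py <<'E'
import numpy as np, cv2
from rig import r
from scipy.spatial.transform import Rotation as R
def snap(c,n):
    im=r.snapshot(c); cv2.imwrite('pics/'+n+'.png',im[:,:,::-1]); return im
def cam(c):
    m=r.camera_model(c); K=np.array([[m['fx'],0,m['cx']],[0,m['fy'],m['cy']],[0,0,1.]])
    if 'rvec' in m: return K,R.from_rotvec(np.ravel(m['rvec'])).as_matrix(),np.ravel(m['tvec'])
    s=r.observe(); q=s['eef_rot']; T=np.eye(4); T[:3,:3]=R.from_quat([*q[1:],q[0]]).as_matrix(); T[:3,3]=s['position']
    W=np.linalg.inv(T@np.array(m['tool_from_camera'])); return K,W[:3,:3],W[:3,3]
def px2w(C,uv,z):
    K,Rm,t=C; d=Rm.T@np.linalg.solve(K,[uv[0],uv[1],1]); o=-Rm.T@t; return o+d*(z-o[2])/d[2]
def w2px(C,p):
    K,Rm,t=C; q=K@(Rm@np.array(p,float)+t); return q[:2]/q[2]
E
python3 - <<'E'
from h import *
for c in ['scene','top']:
    snap(c,c+'0'); C=cam(c); print(c, -C[1].T@C[2])
    for l in ['plate','rack','jig','frame','clip','clip_tip','drink_can','spice_jar','mushroom_a']:
        try:
            a=r.find_in(l,c); b=r.tip_of(l,c)
            print(l,[(np.round(x['extent']).tolist(),round(x['conf'],2)) for x in a],[(np.round(x['centre']).tolist(),round(x['conf'],2),np.round(px2w(C,x['centre'],10)[:2]).tolist()) for x in b])
        except Exception as e: print(l,e)
a=cv2.imread('pics/scene0.png');b=cv2.imread('pics/top0.png')
cv2.imwrite('pics/top_b.png',cv2.resize(b,(800,600)));cv2.imwrite('pics/scene_b.png',cv2.resize(a,(800,600)))
s=r.observe(); print(s['eef_rot'],s['opening'],r.hold_point_z)
E
```

```text
pics
scene [-566.1745553  -774.34946737  883.72375614]
plate [([269.0, 196.0, 299.0, 222.0], 0.79)] [([283.0, 209.0], 0.74, [540.0, 8.0])]
rack [([266.0, 191.0, 304.0, 225.0], 0.64), ([180.0, 170.0, 196.0, 177.0], 0.55)] [([283.0, 209.0], 0.84, [538.0, 9.0])]
jig [([319.0, 218.0, 381.0, 269.0], 0.92)] [([347.0, 239.0], 0.61, [531.0, -252.0])]
frame [([206.0, 166.0, 262.0, 206.0], 0.84), ([274.0, 254.0, 318.0, 299.0], 0.7)] [([293.0, 278.0], 0.82, [269.0, -230.0]), ([233.0, 190.0], 0.7, [521.0, 229.0])]
clip it knows: clip_tip, drink_can, frame, jig, mushroom, plate, rack, spice_jar
clip_tip [([296.0, 254.0, 308.0, 263.0], 0.59), ([246.0, 167.0, 256.0, 178.0], 0.47)] [([280.0, 206.0], 0.64, [545.0, 27.0]), ([250.0, 169.0], 0.6, [690.0, 290.0]), ([300.0, 256.0], 0.49, [363.0, -188.0]), ([178.0, 172.0], 0.19, [480.0, 489.0])]
drink_can [([314.0, 159.0, 330.0, 196.0], 0.82), ([168.0, 144.0, 186.0, 176.0], 0.17)] [([319.0, 192.0], 0.6, [721.0, -23.0])]
spice_jar [([170.0, 145.0, 186.0, 176.0], 0.74)] [([180.0, 169.0], 0.86, [498.0, 497.0])]
mushroom_a [([327.0, 200.0, 342.0, 211.0], 0.58)
[... 812 characters left out ...]
0, 160.0], 0.57), ([362.0, 249.0, 370.0, 253.0], 0.38)] [([214.0, 155.0], 0.55, [641.0, 273.0]), ([362.0, 252.0], 0.48, [346.0, -190.0])]
drink_can [([297.0, 114.0, 319.0, 138.0], 0.87), ([153.0, 190.0, 170.0, 212.0], 0.52)] [([304.0, 131.0], 0.79, [725.0, -12.0])]
spice_jar [([123.0, 192.0, 149.0, 209.0], 0.68)] [([143.0, 201.0], 0.69, [492.0, 489.0])]
mushroom_a [([328.0, 134.0, 343.0, 154.0], 0.8), ([150.0, 192.0, 172.0, 211.0], 0.67), ([271.0, 128.0, 291.0, 147.0], 0.52)] [([337.0, 142.0], 0.77, [688.0, -116.0]), ([280.0, 137.0], 0.77, [702.0, 65.0]), ([164.0, 203.0], 0.6, [488.0, 425.0])]
[1.48415850e-05 1.79362581e-01 9.83783036e-01 4.75698771e-05] 1.0027009328683079 18.700000000000003
```

View pics/top_b.png

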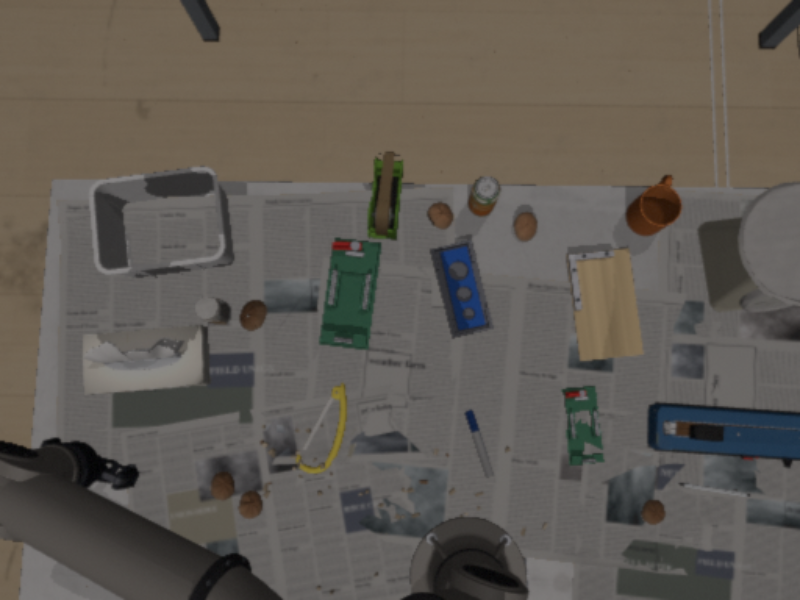

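View pics/scene_b.png

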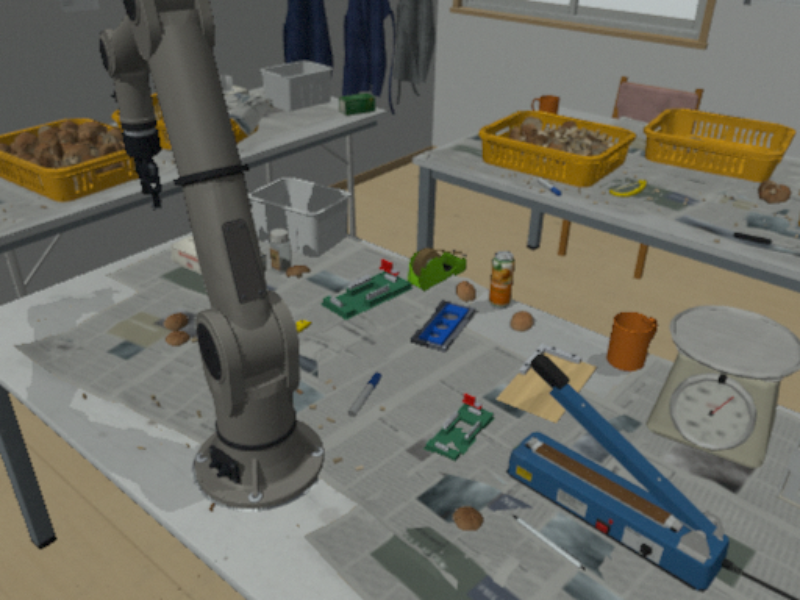

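The plate lies in the grey cradle at (461,287) in the top picture, next to the larger green frame at (350,293). The plywood board is at (606,304).

Look-alikes:
- **Frame:** large at (350,293), which I choose, against the small one at (582,426), which is a decoy.
- **Plate:** the blue heat sealer at (725,430) and the pen at (478,440). I choose the plate with three holes at (461,287).
- **Cradle:** the grey bin at (160,220) is not it.

I'll move towards the frame for a closer look.

```bash
cat >> h.py <<'E'
def pose():
    s=r.observe(); q=s['eef_rot']; return np.array(s['position']),R.from_quat([*q[1:],q[0]])
def plan(x,y,z,yaw=None):
    """shift/turn (normalised) to TCP x,y,z with tool y axis at yaw deg (mod 180), tool down"""
    p,Q=pose(); M=Q.as_matrix(); sh=M.T@(np.array([x,y,z])-p)/120
    cy=np.degrees(np.arctan2(M[1,1],M[0,1])); tv=np.zeros(3)
    if yaw is not None:
        d=(yaw-cy+90)%180-90; a=np.radians(cy+d); Y=np.array([np.cos(a),np.sin(a),0]); Z=np.array([0,0,-1.])
        T=np.stack([np.cross(Y,Z),Y,Z],1); tv=np.degrees((Q.inv()*R.from_matrix(T)).as_rotvec())/60
    print('pos',p.round(1),'yaw',cy.round(2),'shift',sh.round(4),'turn',tv.round(4))
E
python3 - <<'E'
from h import *
plan(500,236,330,90)
plan(560,90,400,90)
m=r.camera_model('wrist'); print(m)
E
```

```text
pos [229.4 608.2 231.3] yaw 69.33 shift [-3.2042 -2.1063 -0.8224] turn [ 1.000e-04  0.000e+00 -3.444e-01]
pos [229.4 608.2 231.3] yaw 69.33 shift [-4.1014 -3.0681 -1.4058] turn [ 1.000e-04  0.000e+00 -3.444e-01]
{'fx': 295.13600994108674, 'fy': 295.13600994108674, 'cx': 255.44733969202989, 'cy': 191.41654867233484, 'tool_from_camera': array([[-3.50667695e-04, -9.47309273e-01, -3.20320181e-01,
         8.35928824e+01],
       [ 9.99999653e-01, -9.03469036e-05, -8.27550462e-04,
        -1.21425576e+00],
       [ 7.55006290e-04, -3.20320360e-01,  9.47308976e-01,
        -1.43876461e+02],
       [ 0.00000000e+00,  0.00000000e+00,  0.00000000e+00,
         1.00000000e+00]])}
```

Request:
carry_out([
  [[85,-0.4,-0.3,-0.3,0,0,-0.15],[85,-0.8,-0.7,-0.5,0,0,-0.3],[85,-1,-1,-0.8,0,0,-0.344],[85,-1,-1,-0.8,0,0,-0.344]],
])

```text
clock: 2.3
position: [302.6, 451.1, 330.9]
eef_rot: [0.002, 0.003, 1.0, 0.002]
ft_force: [-0.4, 0.6, -0.4]
opening: 0.998
finger_force: 0.0
```

```bash
python3 - <<'E'
from h import *
plan(500,120,370,90)
E
```

```text
pos [302.6 451.1 330.9] yaw 89.61 shift [-1.6646 -2.7467 -0.3319] turn [ 0.0043  0.0037 -0.0065]
```

Request:
carry_out([
  [[85,-0.3,-0.45,-0.1,0,0,0],[85,-0.5,-0.9,-0.2,0,0,0],[85,-0.6,-1,-0.3,0,0,0]],
])

```text
clock: 2.68
position: [373.0, 330.2, 363.7]
eef_rot: [0.0, 0.003, 1.0, -0.0]
ft_force: [0.9, 0.1, 0.8]
opening: 0.995
finger_force: 0.0
```

Request:
carry_out([
  [[85,-0.3,-0.45,0,0,0,0],[85,-0.5,-0.9,0,0,0,0],[85,-0.6,-1,0,0,0,0]],
])

```text
clock: 3.05
position: [444.8, 210.4, 363.4]
eef_rot: [0.0, 0.003, 1.0, -0.0]
ft_force: [0.8, 0.1, 0.7]
opening: 0.993
finger_force: 0.0
```

Request:
carry_out([
  [[85,-0.3,-0.45,0,0,0,0],[85,-0.46,-0.74,0,0,0,0],[85,-0.46,-0.74,0,0,0,0],[85,-0.46,-0.74,0,0,0,0]],
])

```text
clock: 3.55
position: [498.1, 126.9, 362.8]
eef_rot: [-0.0, -0.001, 1.0, 0.0]
ft_force: [0.9, -0.0, -0.0]
opening: 0.993
finger_force: 0.0
```

```bash
python3 - <<'E'
from h import *
plan(500,120,370,90)
C=cam('wrist'); im=snap('wrist','w1')
for l in ['plate','rack','jig','frame','clip_tip','drink_can','mushroom_a']:
    a=r.find_in(l,'wrist'); b=r.tip_of(l,'wrist')
    print(l,[(np.round(x['extent']).tolist(),round(x['conf'],2)) for x in a],[(np.round(x['centre']).tolist(),round(x['conf'],2),np.round(px2w(C,x['centre'],10)[:2]).tolist()) for x in b])
cv2.imwrite('pics/w1b.png',cv2.resize(im[:,:,::-1],(800,600),interpolation=cv2.INTER_CUBIC))
np.savez('w1.npz',K=C[0],R=C[1],t=C[2])
E
```

```text
pos [498.1 126.9 362.8] yaw 90.12 shift [-0.016  -0.0573 -0.0597] turn [ 0.0008 -0.0009  0.002 ]
plate [([157.0, 129.0, 218.0, 220.0], 0.59)] [([189.0, 179.0], 0.7, [558.0, 11.0])]
rack [([152.0, 118.0, 230.0, 228.0], 0.61)] [([192.0, 172.0], 0.6, [546.0, 16.0])]
jig [([3.0, 90.0, 80.0, 221.0], 0.78)] [([44.0, 163.0], 0.78, [531.0, -238.0]), ([321.0, 164.0], 0.62, [532.0, 238.0])]
frame [([284.0, 99.0, 361.0, 228.0], 0.91), ([0.0, 0.0, 59.0, 56.0], 0.69), ([458.0, 130.0, 512.0, 168.0], 0.47)] [([318.0, 162.0], 0.58, [527.0, 234.0])]
clip_tip [([18.0, 37.0, 46.0, 49.0], 0.83), ([306.0, 218.0, 341.0, 232.0], 0.81)] [([342.0, 230.0], 0.89, [656.0, 287.0]), ([34.0, 39.0], 0.75, [338.0, -210.0])]
drink_can [([159.0, 250.0, 192.0, 320.0], 0.95), ([116.0, 225.0, 140.0, 258.0], 0.65)] [([178.0, 258.0], 0.93, [718.0, -23.0])]
mushroom_a [([207.0, 238.0, 233.0, 262.0], 0.95), ([424.0, 123.0, 457.0, 164.0], 0.78), ([115.0, 227.0, 140.0, 260.0], 0.57), ([306.0, 218.0, 340.0, 230.0], 0.57)] [([223.0, 247.0], 0.85, [694.0, 64.0]), ([434.0, 141.0], 0.61, [492.0, 425.0]), ([129.0, 241.0], 0.59, [681.0, -111.0]), ([44.0, 165.0], 0.42, [535.0, -238.0])]
```

View pics/w1b.png

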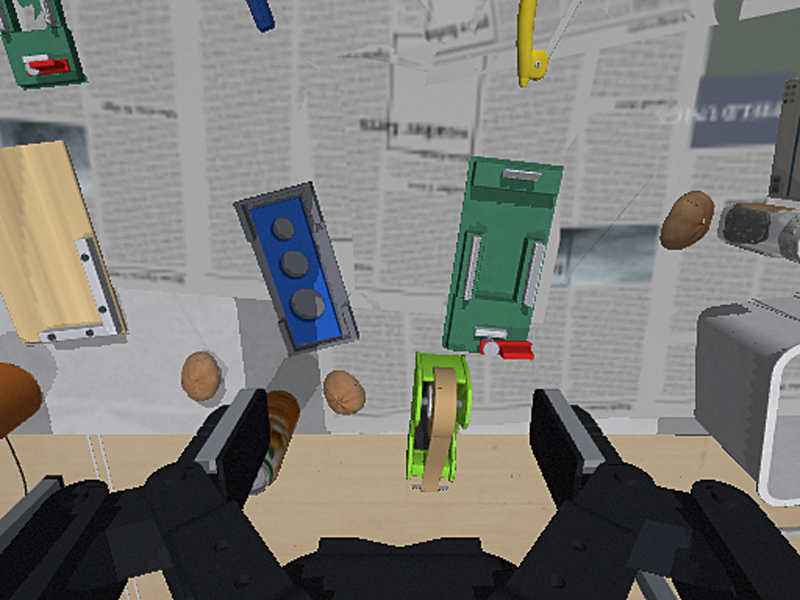

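The wrist view shows the plate in the cradle at (295,268), large hole away from the robot. The board with its fence corner is at (95,310), the large frame at (503,255) with its red clip at (515,348), and the small decoy frame at (40,50). A tape dispenser sits just beyond the clip at (440,420).

```bash
cat >> h.py <<'E'
def rectfit(C,mask,z):
    n,l,st,_=cv2.connectedComponentsWithStats(mask.astype(np.uint8)); i=1+np.argmax(st[1:,4])
    c=max(cv2.findContours((l==i).astype(np.uint8),0,1)[0],key=cv2.contourArea).reshape(-1,2)
    w=np.array([px2w(C,p,z)[:2] for p in c],np.float32); (cx,cy),(a,b),t=cv2.minAreaRect(w)
    if a<b: a,b,t=b,a,t+90
    t=(t+90)%180-90; return np.array([cx,cy]),(round(a,1),round(b,1)),t
def draw(im,C,o,yaw,boxes,f,off=(0,0)):
    c,s=np.cos(np.radians(yaw)),np.sin(np.radians(yaw))
    for x0,x1,y0,y1,z,col in boxes:
        P=[(w2px(C,[o[0]+c*x-s*y,o[1]+s*x+c*y,z])-off+.5)*f for x,y in[(x0,y0),(x1,y0),(x1,y1),(x0,y1)]]
        cv2.polylines(im,[np.round(P).astype(int)],True,col,1)
PL=[(-80,80,-27,27,10,(0,255,255))]
JIG=[(-120,95,-85,42,6,(0,0,255)),(-20,92,27,27,18,(255,0,255)),(80,80,-50,40,18,(255,0,255))]
FR=[(-100,120,-50,50,20,(0,0,255)),(-20,48,29,29,30,(255,0,255)),(-20,48,-29,-29,30,(255,0,255)),(-82.5,-82.5,-18,18,37,(0,255,255)),(82.5,82.5,-18,18,29,(0,255,255)),(99,101,-1,1,37,(255,255,0))]
RK=[(-92,92,-43,43,16,(0,0,255))]
E
cat > fit.py <<'E'
from h import *
d=np.load('w1.npz'); C=(d['K'],d['R'],d['t']); im=cv2.imread('pics/w1.png'); h=cv2.cvtColor(im,cv2.COLOR_BGR2HSV); H,S,V=cv2.split(h)
x=np.arange(512)[None]; y=np.arange(384)[:,None]
box=lambda a,b,c,e:(x>=a)&(x<c)&(y>=b)&(y<e)
pl=rectfit(C,(abs(H.astype(int)-113)<12)&(S>150)&box(140,105,240,240),16); print('plate',pl)
fr=rectfit(C,(abs(H.astype(int)-73)<15)&(S>80)&box(275,90,370,232),20); print('frame',fr)
jg=rectfit(C,(abs(H.astype(int)-19)<8)&(S>60)&(V>110)&box(0,80,85,225),6); print('jig',jg)
E
python3 fit.py
```

```text
plate (array([550.70031738,  13.70573425]), (160.9, 55.9), 13.65928840637207)
frame (array([536.30511475, 233.06970215]), (214.7, 96.3), -6.267265319824219)
jig (array([ 524.59747314, -270.19104004]), (214.0, 126.7), 6.615050792694092)
```

```bash
cat >> fit.py <<'E'
I=cv2.resize(im[70:260],None,fx=1.56,fy=1.56,interpolation=cv2.INTER_CUBIC)
def tr(f,dx,dy):
    a=np.radians(f[2]); return f[0]+[np.cos(a)*dx-np.sin(a)*dy,np.sin(a)*dx+np.cos(a)*dy]
PLc=[(-80,80,-27,27,16,(0,255,255))]
draw(I,C,pl[0],pl[2],PLc+RK,1.56,(0,70))
oj=tr(jg,12.5,21.5); of=tr(fr,-10,0); print('jig o',oj,'frame o',of)
draw(I,C,oj,jg[2],JIG,1.56,(0,70)); draw(I,C,of,fr[2],FR,1.56,(0,70)); cv2.imwrite('pics/ov1.png',I)
plan(pl[0][0]-32*np.cos(np.radians(pl[2])),pl[0][1]-32*np.sin(np.radians(pl[2])),130,90+pl[2])
E
python3 fit.py
```

```text
plate (array([550.70031738,  13.70573425]), (160.9, 55.9), 13.65928840637207)
frame (array([536.30511475, 233.06970215]), (214.7, 96.3), -6.267265319824219)
jig (array([ 524.59747314, -270.19104004]), (214.0, 126.7), 6.615050792694092)
jig o [ 534.53749591 -247.39419931] frame o [526.36487987 234.1613663 ]
pos [498.4 124.6 363.3] yaw 89.97 shift [-0.1772 -0.9872  1.9443] turn [ 1.000e-04  1.000e-04 -2.282e-01]
```

View pics/ov1.png

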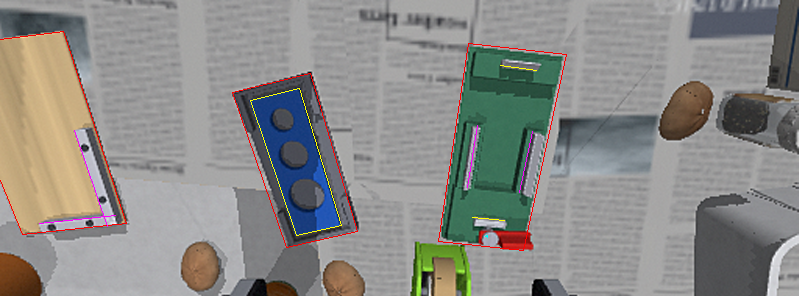

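The overlays match the plate, the cradle, the board's fences and the large frame's guides. I'll grasp the plate at x = -33.

Request:
carry_out([
  [[85,-0.1,-0.4,0.3,0,0,-0.1],[85,-0.17,-0.8,0.6,0,0,-0.2],[85,-0.17,-0.99,0.9,0,0,-0.228],[85,-0.17,-0.99,1,0,0,-0.228]],
])

```text
clock: 4.8
position: [517.3, 3.6, 241.4]
eef_rot: [-0.002, -0.116, 0.993, -0.0]
ft_force: [-0.8, 0.6, 0.7]
opening: 0.993
finger_force: 0.0
```

Request:
carry_out([
  [[85,0,0,0.45,0,0,0],[85,0,0,0.9,0,0,0],[85,0,0,1,0,0,0],[85,0,0,1,0,0,0]],
])

```text
clock: 5.3
position: [519.7, 6.9, 124.1]
eef_rot: [0.0, -0.119, 0.993, 0.0]
ft_force: [-0.2, 0.4, 1.2]
opening: 0.997
finger_force: 0.0
```

```bash
python3 - <<'E'
from h import *
C=cam('wrist'); im=snap('wrist','w2')
h=cv2.cvtColor(im,cv2.COLOR_RGB2HSV); H=h[:,:,0].astype(int)
m=(abs(H-113)<12)&(h[:,:,1]>150)
f=rectfit(C,m,16); print(f)
a=np.radians(f[2]); g=f[0]-33*np.array([np.cos(a),np.sin(a)]); plan(*g,6,90+f[2])
E
```

```text
(array([551.29626465,  13.21719742]), (161.5, 54.2), 13.6432466506958)
pos [520.5   6.7 125.1] yaw 103.7 shift [ 0.0163 -0.0073  0.9926] turn [-0.      0.0032  0.001 ]
```

Request:
carry_out([
  [[85,0.016,-0.007,0.4,0,0,0],[85,0.016,-0.007,0.75,0,0,0],[85,0.016,-0.007,0.9,0,0,0],[85,0.016,-0.007,0.985,0,0,0],[85,0.016,-0.007,0.985,0,0,0],[40,0.016,-0.007,0.985,0,0,0],[40,0.016,-0.007,0.985,0,0,0],[40,0.016,-0.007,0.985,0,0,0],[40,0.016,-0.007,0.985,0,0,0]],
], squeeze=40)

```text
clock: 6.48
position: [518.1, 4.7, 6.4]
eef_rot: [0.001, -0.119, 0.993, 0.0]
ft_force: [-0.5, 1.7, 5.5]
opening: 0.614
finger_force: 41.4
```

Request:
carry_out([
  [[40,0,0,-0.2,0,0,0],[40,0,0,-0.5,0,0,0],[40,0,0,-0.9,0,0,0],[40,0,0,-0.9,0,0,0]],
])

```text
clock: 6.98
position: [520.2, 4.6, 116.9]
eef_rot: [0.004, -0.119, 0.993, 0.0]
ft_force: [0.5, -1.0, -1.4]
opening: 0.613
finger_force: 43.0
```

```bash
python3 - <<'E'
from h import *
C=cam('wrist'); im=snap('wrist','w3'); p,Q=pose()
h=cv2.cvtColor(im,cv2.COLOR_RGB2HSV); H=h[:,:,0].astype(int)
f=rectfit(C,(abs(H-113)<12)&(h[:,:,1]>150),p[2]+10); print(f); print(r.observe()['finger_force'])
plan(488,-265,110,96.6)
E
```

```text
(array([525.03674316,   5.42203903]), (104.9, 55.2), 13.947004318237305)
42.987921461462975
pos [518.2   4.8 114.8] yaw 103.66 shift [ 0.7758 -2.1253  0.036 ] turn [0.0005 0.0038 0.1176]
```

Request:
carry_out([
  [[40,0.15,-0.4,0,0,0,0],[40,0.3,-0.8,0,0,0,0],[40,0.37,-1,0,0,0,0]],
])

```text
clock: 7.4
position: [499.9, -125.5, 111.6]
eef_rot: [-0.002, -0.117, 0.993, -0.0]
ft_force: [-0.1, 0.3, -1.4]
opening: 0.609
finger_force: 43.0
```

Request:
carry_out([
  [[40,0.15,-0.4,0,0,0,0.05],[40,0.3,-0.8,0,0,0,0.1],[40,0.37,-1,0,0,0,0.1176],[40,0.37,-1,0,0,0,0.1176]],
])

```text
clock: 7.9
position: [485.3, -251.7, 111.7]
eef_rot: [-0.002, -0.055, 0.998, -0.0]
ft_force: [-0.1, 0.8, -1.7]
opening: 0.614
finger_force: 43.0
```

```bash
python3 - <<'E'
from h import *
C=cam('wrist'); im=snap('wrist','w4'); p,Q=pose()
plan(488,-265,60,96.6)
I=np.ascontiguousarray(cv2.resize(im[:,:,::-1],None,fx=1.5,fy=1.5,interpolation=cv2.INTER_CUBIC))
draw(I,C,(534.5,-247.4),6.6,JIG,1.5)
cv2.imwrite('pics/w4o.png',I)
E
```

```text
pos [ 486.1 -249.5  111.6] yaw 96.5 shift [-0.0025 -0.1308  0.4299] turn [ 0.0015 -0.0026 -0.0017]
```

View pics/w4o.png

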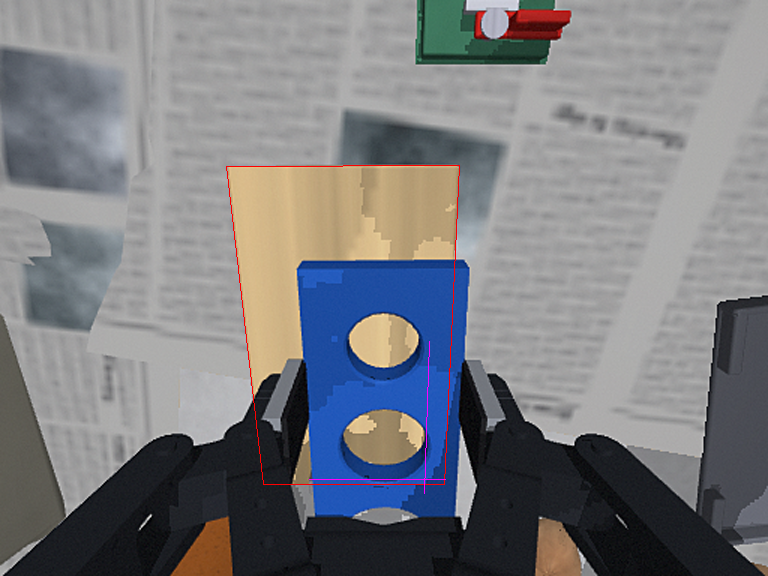

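The picture shows the plate held level, with the board and the predicted fence lines lined up with it. I'll lower it slightly short of both fences.

Request:
carry_out([
  [[40,-0.03,-0.105,0.3,0,0,0],[40,-0.03,-0.105,0.6,0,0,0],[40,-0.03,-0.105,0.8,0,0,0],[40,-0.03,-0.105,0.85,0,0,0],[40,-0.03,-0.105,0.875,0,0,0],[40,-0.03,-0.105,0.875,0,0,0]],
])

```text
clock: 8.7
position: [493.2, -261.5, 8.8]
eef_rot: [0.001, -0.058, 0.998, -0.0]
ft_force: [-0.2, -0.2, -0.9]
opening: 0.613
finger_force: 43.0
```

```bash
python3 - <<'E'
from h import *
C=cam('wrist'); im=snap('wrist','w5'); print(r.observe()['ft_force'])
plan(490.8,-261.5,6.5,96.6)
for P in [(-80,-27),(-80,27)]:
  pass
h=cv2.cvtColor(im,cv2.COLOR_RGB2HSV); H=h[:,:,0].astype(int)
f=rectfit(C,(abs(H-113)<12)&(h[:,:,1]>150),16); print(f)
I=np.ascontiguousarray(cv2.resize(im[:,:,::-1],None,fx=1.5,fy=1.5,interpolation=cv2.INTER_CUBIC))
draw(I,C,(534.5,-247.4),6.6,JIG,1.5); cv2.imwrite('pics/w5o.png',I)
E
```

```text
[-0.36105762 -0.66828547 -1.11547313]
pos [ 493.3 -261.7    8.9] yaw 96.62 shift [0.0203 0.0039 0.0204] turn [-0.0005  0.0016  0.0003]
(array([ 498.49194336, -261.4725647 ]), (104.8, 55.4), 6.935777187347412)
```

Request:
carry_out([
  [[40,0,0,0.02,0,0,0],[40,0,0,0.025,0,0,0],[40,0,0,0.025,0,0,0],[40,-0.02,0.02,0.025,0,0,0],[40,-0.04,0.04,0.025,0,0,0],[40,-0.04,0.04,0.025,0,0,0]],
], squeeze=20)

```text
clock: 9.5
position: [497.2, -258.0, 6.5]
eef_rot: [0.001, -0.057, 0.998, -0.001]
ft_force: [-1.4, -2.1, 5.4]
opening: 0.614
finger_force: 43.6
```

Request:
carry_out([
  [[40,-0.015,0.02,0,0,0,0],[40,-0.025,0.03,0,0,0,0],[40,-0.025,0.035,0,0,0,0],[60,-0.025,0.035,0,0,0,0],[85,-0.025,0.035,0,0,0,0],[85,-0.025,0.035,-0.1,0,0,0],[85,-0.025,0.035,-0.4,0,0,0],[85,-0.025,0.035,-0.7,0,0,0],[85,-0.025,0.035,-0.7,0,0,0]],
])

```text
clock: 10.62
position: [501.5, -253.0, 92.5]
eef_rot: [0.003, -0.058, 0.998, -0.001]
ft_force: [0.2, 1.2, 0.6]
opening: 0.998
finger_force: 0.0
```

```bash
python3 - <<'E'
from h import *
C=cam('wrist'); im=snap('wrist','w6'); plan(500,-255,6.5,96.6)
h=cv2.cvtColor(im,cv2.COLOR_RGB2HSV); H=h[:,:,0].astype(int)
f=rectfit(C,(abs(H-113)<12)&(h[:,:,1]>150),16); print(f)
I=np.ascontiguousarray(cv2.resize(im[:,:,::-1],None,fx=1.5,fy=1.5,interpolation=cv2.INTER_CUBIC))
draw(I,C,(534.5,-247.4),6.6,JIG,1.5); draw(I,C,(534.5,-247.4),6.6,[(-80,80,-27,27,16,(0,255,255))],1.5);cv2.imwrite('pics/w6o.png',I)
E
```

```text
pos [ 500.3 -252.1   90.8] yaw 96.61 shift [ 0.0071 -0.023   0.7021] turn [-0.0009  0.0031  0.0002]
(array([ 534.12054443, -250.18937683]), (161.8, 54.1), 6.851064682006836)
```

View pics/w6o.png

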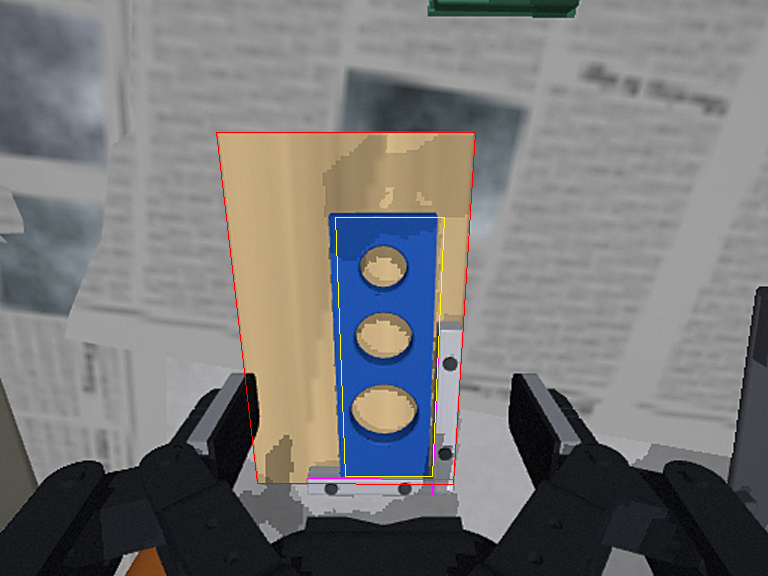

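The plate lies against the end fence, its edge at row 480, with about a 3 mm gap to the side fence at column 437. I'll push it home with shut fingers.

Request:
carry_out([
  [[0,-0.25,-0.22,0,0,0,0],[0,-0.496,-0.436,0,0,0,0],[0,-0.496,-0.436,0.15,0,0,0],[0,-0.496,-0.436,0.35,0,0,0],[0,-0.496,-0.436,0.55,0,0,0],[0,-0.496,-0.436,0.68,0,0,0],[0,-0.496,-0.436,0.68,0,0,0],[0,-0.496,-0.38,0.68,0,0,0],[0,-0.496,-0.35,0.68,0,0,0],[0,-0.496,-0.345,0.68,0,0,0]],
])

```text
clock: 11.92
position: [563.0, -285.3, 7.3]
eef_rot: [-0.0, -0.058, 0.998, 0.0]
ft_force: [-0.6, 0.5, -0.7]
opening: 0.001
finger_force: 0.0
```

```bash
cat >> h.py <<'E'
def jp():
    p,_=pose(); s=r.observe(); a=np.radians(6.6); M=np.array([[np.cos(a),np.sin(a)],[-np.sin(a),np.cos(a)]])
    print('jig',(M@(p[:2]-[534.5,-247.4])).round(1),p[2].round(1),'F jig',(M@np.array(s['ft_force'])[:2]).round(1),s['ft_force'][2])
E
python3 -c "
from h import *
jp()"
```

```text
jig [ 24.  -40.9] 7.3 F jig [-0.5  0.6] -0.7071248569196048
```

Request:
carry_out([
  [[0,0,0.02,-0.01,0,0,0],[0,0,0.03,-0.01,0,0,0],[0,0,0.04,-0.01,0,0,0]],
])

```text
clock: 12.3
position: [562.3, -282.3, 8.9]
eef_rot: [0.0, -0.057, 0.998, -0.001]
ft_force: [-1.3, -2.8, 0.4]
opening: -0.001
finger_force: 1.1
```

```bash
python3 -c "
from h import *
jp()"
```

```text
jig [ 23.6 -37.9] 8.9 F jig [-1.6 -2.6] 0.36112049469551954
```

Request:
carry_out([
  [[0,0,0.015,0,0,0,0],[0,0,0.025,0,0,0,0],[0,0,0.03,0,0,0,0]],
])

```text
clock: 12.68
position: [562.2, -282.0, 9.5]
eef_rot: [0.001, -0.057, 0.998, -0.003]
ft_force: [0.4, -7.9, 0.2]
opening: -0.0
finger_force: 3.5
```

```bash
python3 -c "
from h import *
jp()"
```

```text
jig [ 23.5 -37.5] 9.5 F jig [-0.5 -7.9] 0.1785082994180608
```

Request:
carry_out([
  [[0,0,-0.07,0,0,0,0],[0,0,-0.1,-0.3,0,0,0],[0,0.4,0.1,-0.4,0,0,0],[0,0.8,0.25,-0.4,0,0,0],[0,1,0.29,-0.35,0,0,0],[0,1,0.29,-0.15,0,0,0],[0,1,0.29,0,0,0,0],[0,1,0.29,0,0,0,0]],
])

```text
clock: 13.68
position: [438.7, -256.4, 7.6]
eef_rot: [-0.001, -0.058, 0.998, 0.001]
ft_force: [-0.4, 0.0, -0.2]
opening: -0.001
finger_force: 0.0
```

```bash
python3 -c "
from h import *
jp()"
```

```text
jig [-96.2   2.1] 7.6 F jig [-0.4  0.1] -0.2101556456699773
```

Request:
carry_out([
  [[0,-0.02,-0.02,-0.01,0,0,0],[0,-0.04,-0.02,-0.01,0,0,0],[0,-0.055,-0.02,-0.01,0,0,0],[0,-0.07,-0.02,-0.01,0,0,0]],
])

```text
clock: 14.18
position: [446.2, -258.7, 10.0]
eef_rot: [-0.001, -0.057, 0.998, 0.0]
ft_force: [-4.4, -0.5, 3.7]
opening: 0.002
finger_force: 2.8
```

```bash
python3 -c "
from h import *
jp()"
```

```text
jig [-89.  -1.] 10.0 F jig [-4.4 -0. ] 3.6636968423050984
```

Request:
carry_out([
  [[0,-0.015,0,0,0,0,0],[0,-0.025,0,0,0,0,0],[0,-0.03,0,0,0,0,0]],
])

```text
clock: 14.55
position: [446.3, -258.6, 9.5]
eef_rot: [-0.004, -0.057, 0.998, 0.001]
ft_force: [-10.4, -2.0, 7.0]
opening: 0.002
finger_force: 5.2
```

```bash
python3 -c "
from h import *
jp()"
```

```text
jig [-88.9  -1. ] 9.5 F jig [-10.5  -0.8] 7.031804850989081
```

Request:
carry_out([
  [[0,0.06,0,0,0,0,0],[0,0.1,0,-0.2,0,0,0],[85,0,0,-0.6,0,0,0],[85,-0.3,0,-0.75,0,0,0],[85,-0.325,0,-0.75,0,0,0],[85,-0.325,0,-0.75,0,0,0]],
])

```text
clock: 15.3
position: [489.7, -253.0, 99.4]
eef_rot: [-0.0, -0.058, 0.998, 0.0]
ft_force: [-0.6, -0.0, 0.1]
opening: 0.846
finger_force: 0.0
```

```bash
python3 - <<'E'
from h import *
jp()
C=cam('wrist'); im=snap('wrist','w7')
h=cv2.cvtColor(im,cv2.COLOR_RGB2HSV); H=h[:,:,0].astype(int)
f=rectfit(C,(abs(H-113)<12)&(h[:,:,1]>150),16); print(f)
a=np.radians(f[2]); g=f[0]-50*np.array([np.cos(a),np.sin(a)]); plan(*g,6.5,90+f[2])
I=np.ascontiguousarray(cv2.resize(im[100:,100:400,::-1],None,fx=2,fy=2,interpolation=cv2.INTER_CUBIC)); cv2.imwrite('pics/w7o.png',I)
E
```

```text
jig [-45.2  -0.4] 99.4 F jig [-0.6  0.1] 0.11883831632068786
(array([ 534.29620361, -247.38348389]), (161.5, 54.1), 6.433926582336426)
pos [ 488.8 -253.2   99.1] yaw 96.59 shift [0.0334 0.0048 0.7718] turn [ 0.0009 -0.0014  0.0025]
```

View pics/w7o.png

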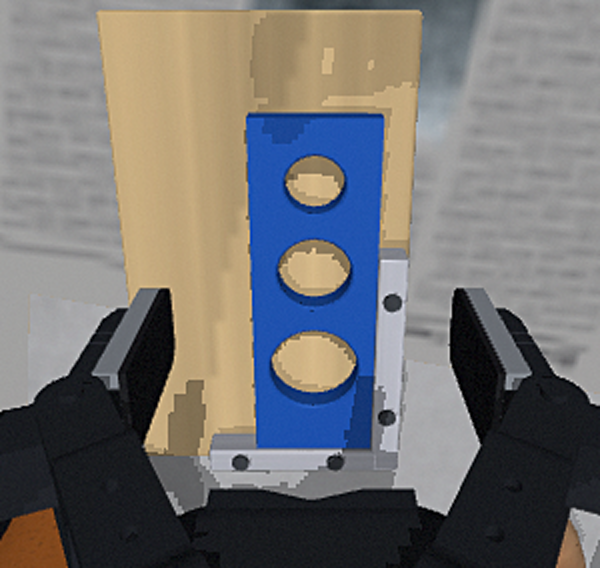

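The plate is flush with both fences, no gap at column 380 or row 448. I'll re-grip it at the protruding end.

Request:
carry_out([
  [[85,0.033,0.005,0.35,0,0,0],[85,0.033,0.005,0.6,0,0,0],[85,0.033,0.005,0.75,0,0,0],[85,0.033,0.005,0.77,0,0,0],[40,0.033,0.005,0.77,0,0,0],[40,0.033,0.005,0.77,0,0,0],[40,0.033,0.005,0.77,0,0,0],[40,0.033,0.005,0.77,0,0,0],[40,0.033,0.005,0.77,0,0,0]],
], squeeze=60)

```text
clock: 16.48
position: [486.7, -253.9, 9.1]
eef_rot: [0.001, -0.058, 0.998, -0.0]
ft_force: [-0.4, 0.0, 5.8]
opening: 0.599
finger_force: 61.4
```

Request:
carry_out([
  [[40,0,0,-0.1,0,0,0],[40,0,0,-0.4,0,0,0],[40,0,0,-0.8,0,0,0],[40,0,0,-1,0,0,0]],
])

```text
clock: 16.98
position: [487.0, -254.2, 130.9]
eef_rot: [0.002, -0.057, 0.998, -0.001]
ft_force: [-0.1, -0.0, -2.3]
opening: 0.597
finger_force: 63.9
```

```bash
python3 - <<'E'
from h import *
jp()
a=np.radians(-6.27); g=np.array([526.4,234.2])-50*np.array([np.cos(a),np.sin(a)]); print(g); plan(*g,150,90-6.27)
E
```

```text
jig [-48.   -1.3] 130.9 F jig [-0.1 -0. ] -2.2838064075777154
[476.6990862  239.66069297]
pos [ 487.  -254.2  130.9] yaw 96.58 shift [-0.3874  4.0979 -0.1647] turn [-0.0012  0.0041  0.2142]
```

Request:
carry_out([
  [[40,0,0.4,-0.1,0,0,0.02],[40,0,0.8,-0.15,0,0,0.05],[40,0,1,-0.15,0,0,0.07]],
])

```text
clock: 17.35
position: [472.1, -131.4, 146.6]
eef_rot: [0.001, -0.022, 1.0, 0.001]
ft_force: [0.1, 0.6, -0.9]
opening: 0.599
finger_force: 63.9
```

Request:
carry_out([
  [[40,0,0.45,0,0,0,0.02],[40,0,0.9,0,0,0,0.05],[40,0,1,0,0,0,0.07]],
])

```text
clock: 17.73
position: [466.7, -10.0, 146.2]
eef_rot: [0.0, 0.013, 1.0, 0.001]
ft_force: [-0.0, -0.4, -0.9]
opening: 0.602
finger_force: 63.9
```

Request:
carry_out([
  [[40,0,0.45,0,0,0,0.02],[40,0,0.9,0,0,0,0.05],[40,0,1,0,0,0,0.07]],
])

```text
clock: 18.1
position: [470.6, 110.1, 146.3]
eef_rot: [0.0, 0.05, 0.999, 0.001]
ft_force: [0.0, -0.7, -0.1]
opening: 0.603
finger_force: 63.9
```

```bash
python3 - <<'E'
from h import *
plan(460,239.6,150,90-6.27)
E
```

```text
pos [470.6 110.1 146.3] yaw 84.32 shift [ 0.1949  1.0649 -0.0282] turn [0.0022 0.0007 0.0098]
```

```bash
python3 - <<'E'
from h import *
C=cam('wrist'); im=snap('wrist','w8'); np.savez('w8.npz',K=C[0],R=C[1],t=C[2])
h=cv2.cvtColor(im,cv2.COLOR_RGB2HSV); H=h[:,:,0].astype(int)
m=(abs(H-73)<15)&(h[:,:,1]>80); m[:,:256]=0
for z in (0,20): print(z,rectfit(C,m,z))
o=(526.4,234.2)
u=w2px(C,[o[0],o[1],20]); print(u)
x0=int(max(0,min(512-230,u[0]-115))); y0=int(max(0,min(384-170,u[1]-85)))
I=np.ascontiguousarray(cv2.resize(im[y0:y0+170,x0:x0+230,::-1],None,fx=3.4,fy=3.4,interpolation=cv2.INTER_CUBIC))
draw(I,C,o,-6.27,FR,3.4,(x0,y0)); cv2.imwrite('pics/w8o.png',I); print(I.shape,x0,y0)
E
```

```text
0 (array([530.85668945, 242.33441162]), (200.9, 106.2), -6.152809143066406)
20 (array([520.93695068, 233.71307373]), (187.0, 98.9), -6.152809143066406)
[384.50599845 224.90395948]
(578, 782, 3) 269 139
```

View pics/w8o.png

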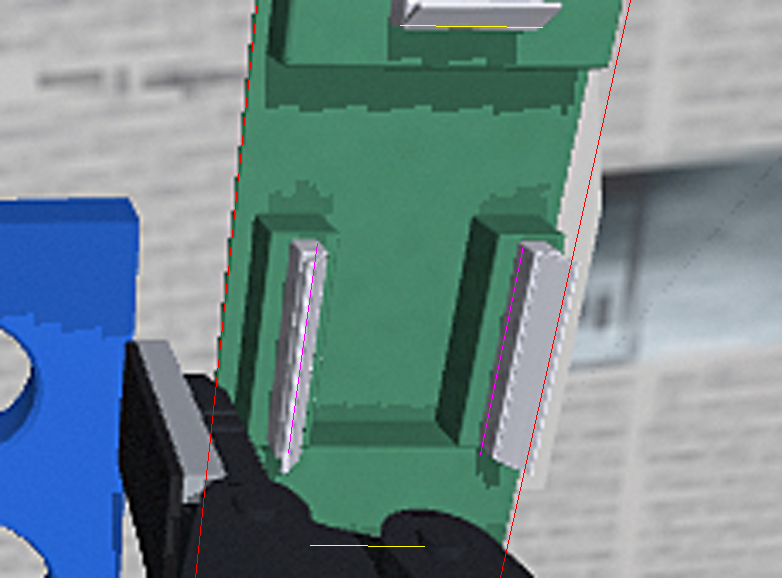

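The plate is at the left, held by the fingers. The guides appear at (305,350) and (520,350), and the drawn lines sit about 2 mm too far towards -y and -x because the base edge is lower than the z = 20 I assumed. I'll refit with the right height.

```bash
cat > fit2.py <<'E'
from h import *
d=np.load('w1.npz'); C=(d['K'],d['R'],d['t']); im=cv2.imread('pics/w1.png'); h=cv2.cvtColor(im,cv2.COLOR_BGR2HSV); H,S,V=cv2.split(h)
x=np.arange(512)[None]; y=np.arange(384)[:,None]
m=(abs(H.astype(int)-73)<15)&(S>80)&(x>=275)&(x<370)&(y>=90)&(y<232)
for z in (8,10,12,14):
    f=rectfit(C,m,z); a=np.radians(f[2]); print(z,f, f[0]-10*np.array([np.cos(a),np.sin(a)]))
d=np.load('w8.npz'); C=(d['K'],d['R'],d['t']); im=cv2.imread('pics/w8.png')
o=(528.3,236.3); x0,y0=269,139
I=np.ascontiguousarray(cv2.resize(im[y0:y0+170,x0:x0+230],None,fx=3.4,fy=3.4,interpolation=cv2.INTER_CUBIC))
F=[(-100,120,-50,50,12,(0,0,255)),(-20,48,29,29,20,(255,0,255)),(-20,48,29,29,30,(255,0,255)),(-20,48,-29,-29,30,(255,0,255)),(-20,48,-29,-29,20,(0,165,255)),(-82.5,-82.5,-18,18,30,(0,255,255)),(-82.5,-82.5,-18,18,20,(0,255,255))]
draw(I,C,o,-6.2,F,3.4,(x0,y0)); cv2.imwrite('pics/w8p.png',I)
E
python3 fit2.py
```

```text
8 (array([539.31396484, 235.71272278]), (219.9, 98.7), -6.267265319824219) [529.37372997 236.80438693]
10 (array([538.8125    , 235.27224731]), (219.1, 98.3), -6.267280578613281) [528.87226542 236.36391412]
12 (array([538.31097412, 234.83172607]), (218.2, 97.9), -6.267280578613281) [528.37073954 235.92339288]
14 (array([537.80944824, 234.39123535]), (217.3, 97.5), -6.267265319824219) [527.86921337 235.48289951]
```

View pics/w8p.png

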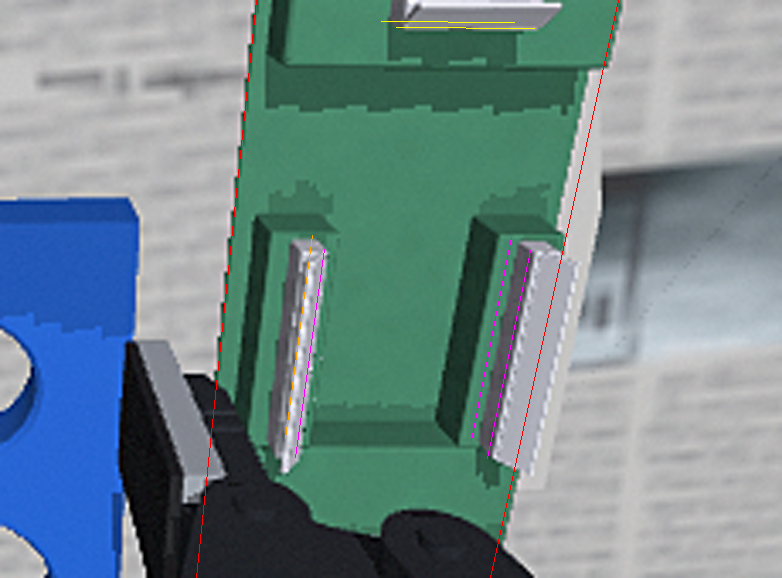

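```bash
python3 - <<'E'
from h import *
plan(480.4,241.4,90,83.8)
E
```

```text
pos [470.7 110.  146.3] yaw 84.28 shift [0.029  1.0965 0.4712] turn [0.0021 0.0007 0.008 ]
```

Request:
carry_out([
  [[40,0,0.4,0,0,0,0],[40,0,0.8,0,0,0,0],[40,0,1,0.1,0,0,0.008],[40,0,1,0.3,0,0,0.008],[40,0,1,0.3,0,0,0.008]],
])

```text
clock: 18.77
position: [481.6, 222.7, 107.6]
eef_rot: [-0.002, 0.057, 0.998, -0.002]
ft_force: [-0.4, -0.5, -2.1]
opening: 0.604
finger_force: 63.9
```

```bash
python3 - <<'E'
from h import *
plan(480.4,241.4,50,83.8); print(r.observe()['ft_force'])
C=cam('wrist'); im=snap('wrist','w9'); p,_=pose()
h=cv2.cvtColor(im,cv2.COLOR_RGB2HSV); H=h[:,:,0].astype(int)
f=rectfit(C,(abs(H-113)<12)&(h[:,:,1]>150),p[2]+7); a=np.radians(f[2]); d=f[0]-p[:2]; print(f,'plate-tcp in plate axes',d@[np.cos(a),np.sin(a)],d@[-np.sin(a),np.cos(a)],p)
E
```

```text
pos [481.6 222.7 107.6] yaw 83.43 shift [0.0262 0.1556 0.4798] turn [-0.004  -0.0037 -0.0061]
[-0.40822772 -0.48818063 -2.14559181]
(array([494.09024048, 220.5272522 ]), (95.3, 54.1), -5.8661346435546875) plate-tcp in plate axes 11.51322653680275 -1.256717706506817 [482.76574642 222.95409355 108.8272383 ]
```

Request:
carry_out([
  [[40,0.018,0.1,0.2,0,0,0],[40,0.018,0.16,0.4,-0.004,-0.004,-0.006],[40,0.018,0.16,0.53,-0.004,-0.004,-0.006],[40,0.018,0.16,0.53,-0.004,-0.004,-0.006],[40,0.018,0.16,0.53,-0.004,-0.004,-0.006]],
])

```text
clock: 19.45
position: [484.3, 243.9, 46.9]
eef_rot: [0.003, 0.054, 0.999, 0.002]
ft_force: [0.7, 0.4, -1.6]
opening: 0.599
finger_force: 63.9
```

```bash
python3 - <<'E'
from h import *
plan(481.4,241.9,23,83.8); s=r.observe(); print(s['ft_force'],s['ft_torque'])
plan(481.4,241.9,23,83.8)
E
```

```text
pos [484.3 243.9  46.9] yaw 83.81 shift [ 0.0237 -0.0201  0.1988] turn [0.0048 0.0054 0.0001]
[ 0.70063448  0.37467685 -1.58947201] [-0.00286107  0.05381407  0.03076651]
pos [484.3 243.9  46.9] yaw 83.81 shift [ 0.0237 -0.0201  0.1988] turn [0.0048 0.0054 0.0001]
```

```bash
cat >> h.py <<'E'
def avg(n=6):
    P=[]
    for i in range(n): r.snapshot('wrist'); P.append(np.r_[r.observe()['position'],r.observe()['ft_force']])
    P=np.array(P); print('avg',P.mean(0).round(2),'sd',P.std(0).round(2))
E
python3 -c "
from h import *
avg()"
```

```text
avg [ 4.8403e+02  2.4435e+02  4.6750e+01  3.1000e-01 -2.3000e-01 -1.2600e+00] sd [0.25 0.11 0.21 0.53 0.42 0.52]
```

Request:
carry_out([
  [[40,0.022,-0.02,0,0.004,0.005,0],[40,0.022,-0.02,0.06,0.004,0.005,0],[40,0.022,-0.02,0.1,0.004,0.005,0],[40,0.022,-0.02,0.12,0.004,0.005,0]],
], squeeze=40)

```text
clock: 20.25
position: [480.2, 242.1, 30.8]
eef_rot: [-0.001, 0.053, 0.999, -0.0]
ft_force: [-0.3, -0.4, -1.1]
opening: 0.6
finger_force: 64.0
```

```bash
python3 -c "
from h import *
avg(4); print(r.observe()['ft_torque'])"
```

```text
avg [ 4.8041e+02  2.4215e+02  3.1110e+01  2.6000e-01  5.0000e-02 -1.7500e+00] sd [0.17 0.08 0.26 0.63 0.57 0.3 ]
[-0.01205778  0.01233175  0.00792165]
```

Request:
carry_out([
  [[40,-0.005,0,0.03,0,0,0],[40,-0.005,0,0.05,0,0,0],[40,-0.005,0,0.06,0,0,0],[40,-0.005,0,0.06,0,0,0]],
])

```text
clock: 20.95
position: [481.1, 242.2, 24.2]
eef_rot: [-0.001, 0.053, 0.999, 0.0]
ft_force: [-0.2, 0.0, -0.4]
opening: 0.596
finger_force: 64.1
```

```bash
python3 -c "
from h import *
avg(3); print(r.observe()['ft_torque'])"
```

```text
avg [ 4.8117e+02  2.4219e+02  2.4350e+01 -5.5000e-01  1.8000e-01 -1.1700e+00] sd [0.01 0.01 0.02 0.4  0.3  0.22]
[-0.06253022  0.02284525 -0.00034874]
```

Request:
carry_out([
  [[40,0,0,0.02,0,0,0],[40,0,0,0.03,0,0,0],[40,0,0,0.04,0,0,0],[40,0,0,0.04,0,0,0]],
])

```text
clock: 21.6
position: [481.5, 242.4, 23.0]
eef_rot: [-0.001, 0.054, 0.999, 0.001]
ft_force: [-8.3, -3.8, 28.5]
opening: 0.599
finger_force: 67.6
```

```bash
python3 -c "
from h import *
avg(3); print(r.observe()['ft_torque'])"
```

```text
avg [481.49 242.36  22.93  -8.13  -2.87  27.64] sd [0.02 0.   0.01 0.44 0.47 0.54]
[-0.9800058   1.84445049 -0.02806487]
```

Request:
carry_out([
  [[40,0,0,-0.025,0,0,0],[40,0,0,-0.025,0,0,0],[70,0,0,-0.025,0,0,0],[80,0,0,-0.025,0,0,0],[80,0,0,-0.025,0,0,0],[80,0,0,-0.1,0,0,0],[80,0,0,-0.4,0,0,0],[80,0,0,-0.8,0,0,0],[80,0,0,-0.9,0,0,0]],
])

```text
clock: 22.88
position: [483.5, 243.1, 131.2]
eef_rot: [0.002, 0.054, 0.999, 0.002]
ft_force: [0.1, 0.8, -0.4]
opening: 0.937
finger_force: 0.0
```

```bash
python3 - <<'E'
from h import *
C=cam('wrist'); im=snap('wrist','w10'); np.savez('w10.npz',K=C[0],R=C[1],t=C[2])
plan(481,242,130,83.8)
h=cv2.cvtColor(im,cv2.COLOR_RGB2HSV); H=h[:,:,0].astype(int)
f=rectfit(C,(abs(H-113)<12)&(h[:,:,1]>150),30); print(f)
I=np.ascontiguousarray(cv2.resize(im[:,100:420,::-1],None,fx=1.56,fy=1.56,interpolation=cv2.INTER_CUBIC)); cv2.imwrite('pics/w10o.png',I)
for c in('wrist',): print([(np.round(x['centre']).tolist(),x['conf'],px2w(C,x['centre'],58.5).round(1)) for x in r.tip_of('clip_tip',c)])
r.snapshot('top');K=cam('top'); print([(x['centre'],x['conf'],px2w(K,x['centre'],58.5).round(1)) for x in r.tip_of('clip_tip','top')])
E
```

```text
pos [483.2 243.1 131.1] yaw 83.86 shift [ 0.0175 -0.0114  0.009 ] turn [0.0042 0.0033 0.001 ]
(array([529.45751953, 236.68551636]), (162.8, 54.5), -5.544685363769531)
[([296.0, 348.0], 0.96, array([633.2, 265.2,  58.5]))]
[([360.5, 253.0], 0.61, array([ 344.4, -174.7,   58.5])), ([214.1, 150.5], 0.5, array([646.4, 266.6,  58.5])), ([291.2, 183.0], 0.15, array([550. ,  31.3,  58.5]))]
```

View pics/w10o.png

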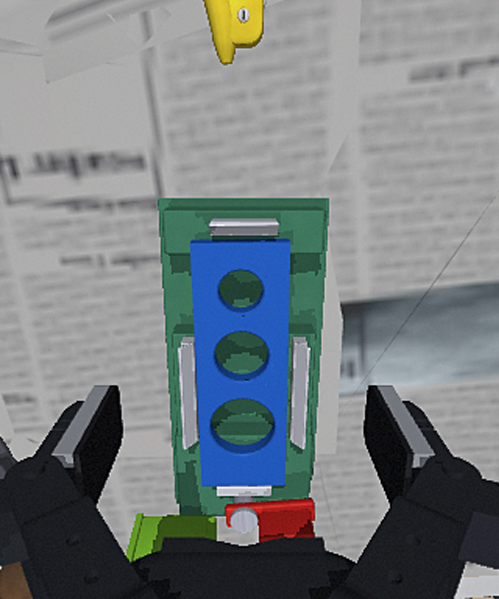

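The plate lies between all the guides, from its end at row 240 near the far stop (row 230) to the other stop at row 490. The clip is open at (270,518). I'll press lightly with shut fingers to check that the plate is fully home, then turn the clip.

Request:
carry_out([
  [[0,-0.1,-0.012,0.1,0,0,0],[0,-0.1,-0.012,0.3,0,0,0],[0,-0.1,-0.012,0.6,0,0,0],[0,-0.1,-0.012,0.76,0,0,0],[0,-0.1,-0.012,0.8,0,0,0],[0,-0.1,-0.012,0.83,0,0,0],[0,-0.1,-0.012,0.84,0,0,0],[0,-0.1,-0.012,0.85,0,0,0]],
])

```text
clock: 24.08
position: [491.4, 237.9, 29.6]
eef_rot: [-0.005, 0.054, 0.999, -0.0]
ft_force: [-19.1, -8.1, 58.0]
opening: -0.002
finger_force: 29.1
```

```bash
python3 -c "
from h import *
avg(3)"
```

```text
avg [491.41 237.87  29.7  -17.45  -7.    51.26] sd [0.01 0.01 0.01 0.39 0.29 0.14]
```

Request:
carry_out([
  [[0,0,0,-0.2,0,0,0],[0,-0.4,0,-0.3,0,0,0],[0,-0.8,0,-0.3,0,0,0],[0,-0.84,0,-0.2,0,0,0],[0,-0.84,0,-0.06,0,0,0],[0,-0.84,0,-0.035,0,0,0],[0,-0.84,0,-0.025,0,0,0]],
])

```text
clock: 25.1
position: [592.6, 228.0, 30.0]
eef_rot: [-0.001, 0.053, 0.999, -0.0]
ft_force: [-5.5, -3.6, 23.8]
opening: 0.004
finger_force: 12.1
```

```bash
python3 -c "
from h import *
avg(3)"
```

```text
avg [592.57 227.97  30.05  -4.16  -2.99  18.77] sd [0.01 0.01 0.01 0.3  0.87 0.27]
```

Request:
carry_out([
  [[0,0,0,-0.3,0,0,0],[0,0,0,-0.5,0,0,0],[0,-0.3,0.25,-0.5,0,0,0],[0,-0.49,0.3,-0.5,0,0,0],[0,-0.49,0.3,-0.3,0,0,0],[0,-0.49,0.3,-0.14,0,0,0],[0,-0.49,0.3,-0.14,0,0,0]],
])

```text
clock: 26.12
position: [652.1, 257.9, 41.6]
eef_rot: [-0.004, 0.053, 0.999, -0.001]
ft_force: [0.0, 0.5, 0.6]
opening: 0.004
finger_force: 0.0
```

```bash
cat >> h.py <<'E'
def fp():
    p,_=pose(); s=r.observe(); a=np.radians(-6.1); M=np.array([[np.cos(a),np.sin(a)],[-np.sin(a),np.cos(a)]])
    print('frame',(M@(p[:2]-[529,236.7])).round(1),p[2].round(1),'F',(M@np.array(s['ft_force'])[:2]).round(1),s['ft_force'][2])
E
python3 -c "
from h import *
avg(1);fp()"
```

```text
avg [ 6.5368e+02  2.5817e+02  4.3420e+01 -3.6000e-01  2.1000e-01 -1.9000e-01] sd [0. 0. 0. 0. 0. 0.]
frame [121.7  34.6] 43.4 F [-0.4  0.2] -0.19387618158499825
```

Request:
carry_out([
  [[0,0.05,0.01,0,0,0,0],[0,0.1,0.017,0,0,0,0],[0,0.14,0.017,0,0,0,0],[0,0.2,0.015,0,0,0,0],[0,0.256,0.013,0,0,0,0],[0,0.314,-0.013,0,0,0,0],[0,0.37,-0.05,0,0,0,0],[0,0.42,-0.1,0,0,0,0],[0,0.44,-0.14,0,0,0,0],[0,0.445,-0.165,0,0,0,0],[0,0.445,-0.165,0,0,0,0]],
])

```text
clock: 27.55
position: [600.7, 248.7, 45.2]
eef_rot: [0.001, 0.052, 0.999, 0.003]
ft_force: [4.1, 7.8, -4.2]
opening: 0.0
finger_force: 4.0
```

```bash
python3 -c "
from h import *
avg(1);fp()"
```

```text
avg [600.7  248.69  45.18   4.01   7.93  -4.12] sd [0. 0. 0. 0. 0. 0.]
frame [70.  19.5] 45.2 F [3.1 8.3] -4.124773107697062
```

Request:
carry_out([
  [[0,0,-0.01,0,0,0,0],[0,0,-0.02,0,0,0,0],[0,0,-0.03,0,0,0,0]],
])

```text
clock: 27.98
position: [600.7, 248.4, 45.3]
eef_rot: [0.001, 0.052, 0.999, 0.005]
ft_force: [4.8, 13.6, -4.9]
opening: -0.004
finger_force: 6.7
```

```bash
python3 -c "
from h import *
avg(1);fp()"
```

```text
avg [600.66 248.41  45.31   5.36  12.86  -5.94] sd [0. 0. 0. 0. 0. 0.]
frame [70.  19.3] 45.3 F [ 4.  13.4] -5.942854403890407
```

At the stop. I'll back off, rise and check.

Request:
carry_out([
  [[0,0,0.1,0,0,0,0],[0,0,0.12,-0.3,0,0,0],[0,0.3,0.12,-0.7,0,0,0],[0,0.8,0.1,-1,0,0,0],[0,1,0,-1,0,0,0],[0,1,0,-1,0,0,0]],
])

```text
clock: 28.78
position: [477.9, 252.0, 165.3]
eef_rot: [-0.002, 0.053, 0.999, -0.0]
ft_force: [0.6, -0.1, -0.5]
opening: 0.004
finger_force: 0.0
```

```bash
python3 - <<'E'
from h import *
C=cam('wrist'); im=snap('wrist','w11'); fp()
h=cv2.cvtColor(im,cv2.COLOR_RGB2HSV); H=h[:,:,0].astype(int)
red=((H<6)|(H>174))&(h[:,:,1]>170)&(h[:,:,2]>90)
m=(abs(H-113)<12)&(h[:,:,1]>150); print('plate',rectfit(C,m,30)); print('clip',rectfit(C,red,45))
print([(x['centre'],x['conf'],px2w(C,x['centre'],58.5).round(1)) for x in r.tip_of('clip_tip','wrist')])
a=np.radians(-6.1); print('expected tip',529+62*np.cos(a),236.7+62*np.sin(a))
r.snapshot('scene'); S=cam('scene'); r.snapshot('top'); T=cam('top')
for l in ['drink_can','spice_jar','mushroom_a']: print(l,[(np.round(x['centre']).tolist(),round(x['conf'],2),np.round(px2w(T,x['centre'],10)[:2]).tolist()) for x in r.tip_of(l,'top')])
E
```

```text
frame [-50.8  10.4] 165.2 F [-0.5 -0.4] -1.0196649578772652
plate (array([516.63641357, 237.75946045]), (136.2, 54.4), -5.688148498535156)
clip (array([633.52197266, 233.07623291]), (1.8, 0.0), -45.09046936035156)
[]
expected tip 590.6489525362587 230.11162757715354
drink_can [([307.0, 131.0], 0.68, [725.0, -20.0])]
spice_jar [([142.0, 202.0], 0.69, [490.0, 492.0])]
mushroom_a [([163.0, 199.0], 0.85, [500.0, 426.0]), ([283.0, 139.0], 0.78, [696.0, 54.0]), ([380.0, 193.0], 0.65, [530.0, -246.0]), ([339.0, 143.0], 0.51, [685.0, -122.0])]
```

Request:
carry_out([
  [[85,0.3,0,-0.3,0,0,0],[85,0.4,0,-0.6,0,0,0],[85,0.4,0,-0.6,0,0,0],[85,0.4,0,-0.6,0,0,0]],
])

```text
clock: 29.62
position: [433.2, 258.3, 236.8]
eef_rot: [-0.001, 0.054, 0.999, -0.0]
ft_force: [-0.9, -0.9, -0.4]
opening: 0.847
finger_force: 0.0
```

```bash
python3 - <<'E'
from h import *
C=cam('wrist'); im=snap('wrist','w12'); fp()
h=cv2.cvtColor(im,cv2.COLOR_RGB2HSV); H=h[:,:,0].astype(int)
red=((H<6)|(H>174))&(h[:,:,1]>170)&(h[:,:,2]>90)
m=(abs(H-113)<12)&(h[:,:,1]>150); print('plate',rectfit(C,m,30))
n,l,st,ce=cv2.connectedComponentsWithStats(red.astype(np.uint8)); i=1+np.argmax(st[1:,4]); print(st[i],[w2px(C,q).round() for q in [(628.5,226.1,37),(582.7,231,37),(590.6,230.1,58.5)]])
print('clip',rectfit(C,red,40))
print([(x['centre'],x['conf'],px2w(C,x['centre'],58.5).round(1)) for x in r.tip_of('clip_tip','wrist')])
E
```

```text
frame [-97.7  11. ] 236.3 F [ 0.1 -0.1] -0.41677593654344053
plate (array([529.03796387, 236.16595459]), (163.5, 53.8), -5.39483642578125)
[244 274  11  35 306] [array([249., 303.]), array([248., 275.]), array([248., 290.])]
clip (array([607.04919434, 229.28720093]), (55.7, 13.9), -6.880332946777344)
[([247.0, 290.4], 0.77, array([591.3, 228.8,  58.5]))]
```

```bash
python3 -c "
from rig import r
print(r.close_job())"
```

```text
the job is handed in; nothing more can be done
None
```

The plate was squared flat against both fences and released, then re-gripped by its protruding end and set level and fully home in the larger green frame; the red clip is turned to its stop over it, and the job was handed in at about 30 s with nothing seen to be disturbed.

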